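Wedge the rocking inspection plate

ROBOT

A 6-joint arm with a two-finger parallel gripper is mounted at the origin on the work surface; the furniture and walls round the work are solid. World frame = base frame: x ahead of the robot, y to its left, z up, the work surface at z = 0. Lengths are in m, angles in rad, forces in N, time in s.
With the tool pointing down it reaches from about 0.35 to 0.975 m from the base axis. Payload 4.9 kg.
Tool frame: the origin (TCP) lies midway between the tips of the shut fingers; the grasp point (between the pads) lies behind it (manip.grasp_offset is the y of the grasp point in the tool frame, in m); y points along the fingers, z is the direction in which the jaws open and shut, and the axes are right-handed (so a half turn about y gives the same grasp; the last joint's range is limited). The gripper opens to 85 mm and grips with 20 to 120 N. Pads are 22 mm wide; open, the fingers measure 114 mm over their backs; the gripper's body (76 mm by 85 mm) begins 54 mm behind the grasp point. The pads swing forward as they close: fully open they stand 13 mm farther back than shut.
Start: joints at [1.15, 0.053, 1.613, -0, 1.476, -0.119], TCP at [0.186, 0.597, 0.198] pointing down, gripper open.
Joint ranges: [-3.01, 3.01], [-1.01, 2.22], [0.06, 2.58], [-1.02, 4.17], [0.09, 2.62], [-3.14, 3.14]. Speed limits (rad/s): [2.57, 2.57, 3.14, 3.14, 3.14, 3.14].

INTERFACE

Orientations are given as a unit quaternion [w, x, y, z].
In Python, from plant import manip gives the robot as it stands. The module is installed in compiled form; this text tells all that it offers.
- The arm moves only by the shell command python3 -m jog 'ROWS'. ROWS is a JSON object of lists of equal length, an entry for each row: "offset": the shift along the world's x, y, z in units of 50 mm (1.0 is 50 mm), a list of three; "angular": the turn, a rotation vector about the world's x, y, z in units of 6 degrees (1.0 is 6 degrees), a list of three; "jaw": the finger opening in mm, from 0 to 85.4. In form: {"offset": [[tx, ty, tz], ...], "angular": [[ax, ay, az], ...], "jaw": [jaw, ...]}. A call has 1 to 12 rows; each row shifts and turns the commanded pose from where the row before left it; what a row does not reach is not made up. A row lasts 1/10 s, in which the tool goes at most 50 mm and 8.59 degrees, less where a joint would pass 70% of its speed; a pose out of reach is approached as far as the arm can. A call is refused whole if a number of a shift passes 1 or a number of a turn 1, either way. A call with a gripper value outside its range is refused whole. The fingers move at their own pace and stop on an object; the grip force is fixed at half the most. Time passes only in rows, so rows that do not move let the fingers close. It gives the time, the measured TCP pose, the force and the opening at its end, in the units of the state.
- manip.state(): the state, without advancing time (a new reading comes with each control period).
- manip.grab_frame(name): name is "scene" or "top" or "wrist"; returns the picture (480x640x3 uint8, blue, green, red); there is no depth.
- manip.camera_model(name): a dict with "fx", "fy", "cx", "cy" (pixels), "rvec" (rotation vector, rad) and "tvec" (3), from world to camera coordinates, as OpenCV has them; the wrist camera has in their place "mount" (4x4, takes a point from camera to tool coordinates, whose origin is the TCP and whose axes are the tool frame's). Camera axes: x right, y down, z forward; pixel columns grow to the right and rows downward; lengths in m; the calibration is good to about 2 mm. The wrist camera is an equidistant fisheye: a pixel r from the principal point sees the ray r / f radians off the axis. A picture is of the moment at which its call begins: read the wrist's pose just before it. camera_model takes no time and is no camera call.
- manip.job_done(): hands the job in, once; it reports no verdict.
The state is a dict: "time": time; "joint_pos": joint angles; "joint_vel": joint speeds; "joint_efforts": joint torques, N m; "tool_pos": TCP position; "tool_rot": TCP orientation; "contact_force": force on the tool from outside, world axes, zero at the start; "ft_torque": the same for the moment, N m; "gripper_width": opening from 0.0 (shut) to 1.0 (fully open).
Only numpy, scipy, OpenCV 4.12 (cv2) and the standard library are available. Lean on these libraries where they do the work, as an engineer would, in place of code of your own. Each camera call takes 0.05 s, during which the arm holds its last target.

TASK

The dark grey granite inspection plate rocks because the screw foot at its near left corner is too short: without gripping or lifting anything, push the red wedge, thin end first, under that foot from the plate's left side until the plate no longer rocks, but not so far that it jacks the plate out of level or shoves it along. Test by pressing down on that corner with the fingertips, push the wedge further if the corner still dips, and finish still holding the fingertips pressed firmly (about 10 N) on top of that corner with the plate level and still. Leave the ring gauge on the plate, the small pot and the brass-coloured ring where they are.

Things in the scene. Friction and masses are not known exactly. Their poses are not given: they have to be found in the camera images.
- plate: dark grey granite plate 170 (its x) x 230 (its y) x 36 mm, about 4 kg, loose on 4 screw feet. Origin on the desk under its centre, z up; underside 26 mm, top 62 mm over the desk. At yaw 0 its +x points away from the robot, +y to the robot's left. Feet: round, 11 mm high, 20 mm across above, 10 mm pad below, at x = +-65, y = +-92 mm. It rests level until pressed.
- foot_spot (a point): point at desk height straight under the short foot (plate frame x = -65, y = +92 mm, near left corner). This foot ends 4 to 9 mm above the desk, different each time, and is fixed to the plate; the other three feet stand on the desk.
- corner_top (a point): the place to press: point on the plate's top straight above the short foot (plate z = 62 mm). A small steel insert marks it. Unwedged, 1 to 4 N here make the corner dip until the short foot meets the desk (0.03 to 0.09 rad); with the wedge just touching the foot it stays level under load.
- wedge: red plastic wedge 110 x 40 mm (its y, x), 0.08 kg, loose, flat on the desk. Origin: centre of its underside. Thin nose (2 mm) at y = -55, pointing about along the plate's -y at the short foot, 10 to 45 mm outside the plate's edge; ramp rises evenly to 14 mm at y = +35; then a heel block 20 mm thick, 28 mm high; its flat back at y = +55 is the face to push.
- wedge_nose (a point): middle of the wedge's thin edge, at desk height
- ring_gauge: knurled steel ring gauge, 54 mm across, 18 mm high, loose on the plate's top, beyond its middle; origin at its underside; leave alone
- oil_pot: small round tin with lid, 51 mm across, 36 mm high, loose on the desk to the left of the plate, beyond the wedge's path; origin at its underside; leave alone
- cage_ring: brass-coloured ring, 31 mm across, 9 mm high, loose on the desk nearer the robot than the wedge's path; origin at its underside; leave alone

How it is judged:
By the outcome, as a careful person would: the job done as asked, in the order asked, and still so for the second after the job is handed in, while the arm keeps its last pose, push and grip.
It also fails if it takes over 40 s, if anything falls off the work surface, if the arm or the gripper's body presses on something with over 40 N, if the wrist force passes 120 N, or if a joint passes its speed limit or range.

## Working session

There is one attempt and no reset: what is moved stays moved. The work goes in short steps, Python scripts to look and compute and a shell command to move; the robot and the scene stay as the last step left them, time stands still between calls to the robot, and variables do not carry over. Pictures are saved under pics/ and viewed, and the job is handed in when it is done.

```bash
mkdir -p pics
cat > h.py <<'E'
import numpy as np, cv2
from plant import manip
def ray(name,u,v):
    m=manip.camera_model(name)
    R=cv2.Rodrigues(np.array(m["rvec"],float))[0];t=np.array(m["tvec"],float).ravel()
    d=R.T@np.array([(u-m["cx"])/m["fx"],(v-m["cy"])/m["fy"],1.]);o=-R.T@t
    return o,d
def on(name,u,v,z):
    o,d=ray(name,u,v);return o+d*(z-o[2])/d[2]
def proj(name,P):
    m=manip.camera_model(name)
    K=np.array([[m["fx"],0,m["cx"]],[0,m["fy"],m["cy"]],[0,0,1]])
    return cv2.projectPoints(np.array(P,float).reshape(-1,3),np.array(m["rvec"],float),np.array(m["tvec"],float),K,None)[0].reshape(-1,2)
E
python3 - <<'E'
from h import *
for n in("scene","top"):
    im=manip.grab_frame(n);cv2.imwrite(f"pics/{n}0.png",im)
    m=manip.camera_model(n);print(n,{k:np.round(m[k],3).tolist() for k in m if not isinstance(m[k],str)}, ray(n,320,240)[0])
s=manip.state();print(s)
E
```

```text
scene {'fx': 621.863, 'fy': 621.863, 'cx': 330.327, 'cy': 237.826, 'rvec': [2.307, -0.531, 0.228], 'tvec': [-0.46, 0.2, 0.743]} [ 0.24135646 -0.54589558  0.66914898]
top {'fx': 594.652, 'fy': 594.652, 'cx': 319.226, 'cy': 245.126, 'rvec': [2.125, -2.123, 0.183], 'tvec': [0.035, 0.519, 0.837]} [0.36122294 0.0290732  0.91613643]
{'time': 0.1, 'joint_pos': array([ 1.14998625e+00,  5.33271579e-02,  1.61414444e+00,  1.26778529e-05,
        1.47599591e+00, -1.19017507e-01]), 'joint_vel': array([-7.41791320e-04,  2.30555207e-04, -1.60437635e-03,  7.01809375e-05,
       -1.06434031e-03, -8.39317223e-04]), 'joint_efforts': array([-9.55186406e-04, -3.94902813e+01, -3.71363282e+01, -1.58630642e-04,
        3.94960211e-03, -5.41844670e-06]), 'tool_pos': array([0.1855219 , 0.59618264, 0.19697082]), 'tool_rot': array([-0.6984337 ,  0.69970904, -0.10647676,  0.10611465]), 'contact_force': array([ 0.25091984, -0.06988312, -0.12430995]), 'ft_torque': array([0.05033684, 0.01175307, 0.02537468]), 'gripper_width': 0.9946436758038341}
```

```bash
ls
```

```text
h.py
pics
```

View pics/scene0.png

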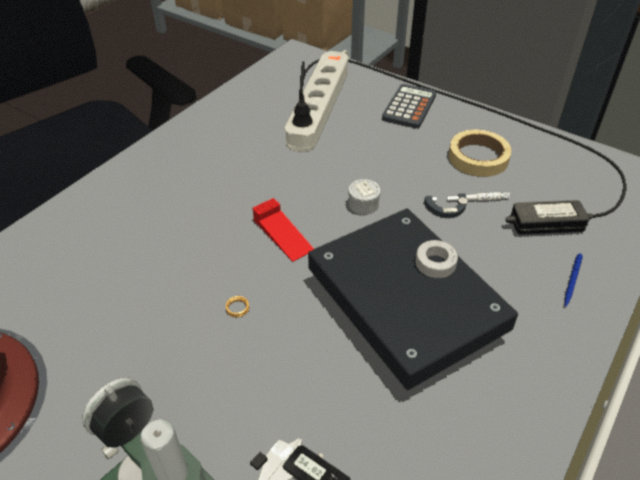

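View pics/top0.png

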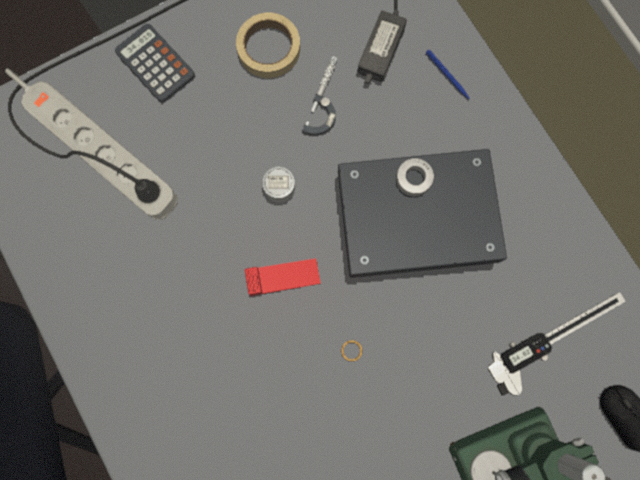

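The scene view shows the red wedge (255–310, 205–255), the plate with four steel inserts, the ring gauge, the pot and the brass ring. In the top view, the wedge spans (246–320, 260–295), and the inserts are at about (354,174), (364,260), (490,247) and (477,162).

```bash
cat > meas.py <<'E'
from h import *
import sys
def cents(im,mask_fn): pass
def measure(im,name,guess):
    g=cv2.cvtColor(im,cv2.COLOR_BGR2GRAY).astype(float)
    out=[]
    for u,v in guess:
        r=8;u0,v0=int(u),int(v)
        p=g[v0-r:v0+r+1,u0-r:u0+r+1];w=np.clip(p-np.median(p)-25,0,None)
        yy,xx=np.mgrid[-r:r+1,-r:r+1];out.append((u0+(w*xx).sum()/w.sum(),v0+(w*yy).sum()/w.sum()))
    return np.array(out)
def red(im):
    h=cv2.cvtColor(im,cv2.COLOR_BGR2HSV)
    return (((h[...,0]<6)|(h[...,0]>174))&(h[...,1]>170)&(h[...,2]>90)).astype(np.uint8)*255
E
python3 - <<'E'
from meas import *
G={"top":[(354,174),(364,260),(490,247),(477,162)],"scene":[(328,255),(407,220),(495,307),(411,353)]}
for n in G:
    im=cv2.imread(f"pics/{n}0.png");c=measure(im,n,G[n])
    print(n,np.round(c,1).tolist());P=np.array([on(n,u,v,.062) for u,v in c]);print(P.round(4).tolist(),'mean',P.mean(0).round(4))
    print("base",proj(n,[[0,0,0],[.186,.597,.198]]).round())
    m=red(im);cs,_=cv2.findContours(m,cv2.RETR_EXTERNAL,cv2.CHAIN_APPROX_NONE)
    for k in cs:
        if cv2.contourArea(k)>300: print("red",cv2.contourArea(k),cv2.approxPolyDP(k,3,True).reshape(-1,2).tolist(),cv2.minAreaRect(k))
    if n=="top": cv2.imwrite("pics/z_top.png",cv2.resize(im[220:330,220:400],None,fx=4,fy=4,interpolation=cv2.INTER_CUBIC))
    else: cv2.imwrite("pics/z_scene.png",cv2.resize(im[180:320,230:400],None,fx=4,fy=4,interpolation=cv2.INTER_CUBIC))
for n,uv in (("top",[(320,283),(316,260),(246,268),(250,295)]),):
    for u,v in uv: print(on(n,u,v,0).round(4))
print(on("top",278,183,.036),on("top",351,351,.009))
E
```

```text
top [[354.0, 173.8], [364.1, 259.6], [489.8, 246.8], [476.5, 161.5]]
[[0.624, -0.0161, 0.062], [0.4946, -0.0297, 0.062], [0.5134, -0.2128, 0.062], [0.6429, -0.1993, 0.062]] mean [ 0.5687 -0.1145  0.062 ]
base [[ 344.  614.]
 [-173.  508.]]
scene [[328.1, 255.4], [407.3, 218.8], [494.8, 306.8], [411.3, 352.8]]
[[0.494, -0.0306, 0.062], [0.6269, -0.0153, 0.062], [0.6424, -0.2, 0.062], [0.513, -0.2134, 0.062]] mean [ 0.5691 -0.1148  0.062 ]
base [[-55. 405.]
 [ -1.  12.]]
red 1581.0 [[253, 208], [254, 220], [292, 260], [312, 249], [273, 199]] ((280.2263488769531, 230.3289794921875), (68.45701599121094, 29.396974563598633), 52.92692565917969)
[0.4675 0.0347 0.    ]
[0.5035 0.041  0.    ]
[0.4909 0.1499 0.    ]
[0.4488 0.1427 0.    ]
[0.61740525 0.09912328 0.036     ] [ 0.36393163 -0.01201997  0.009     ]
```

View pics/z_top.png

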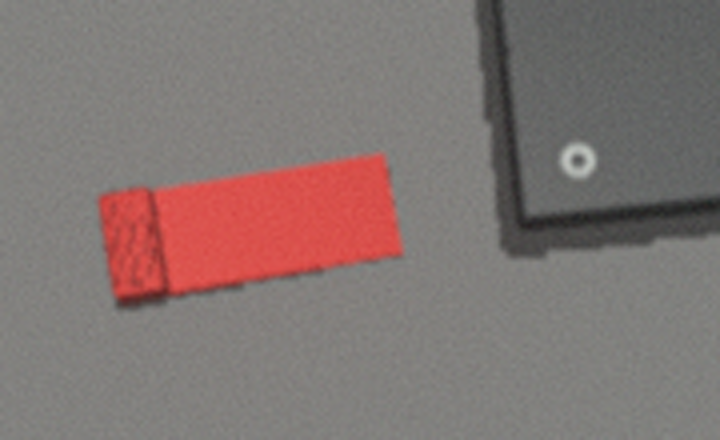

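View pics/z_scene.png

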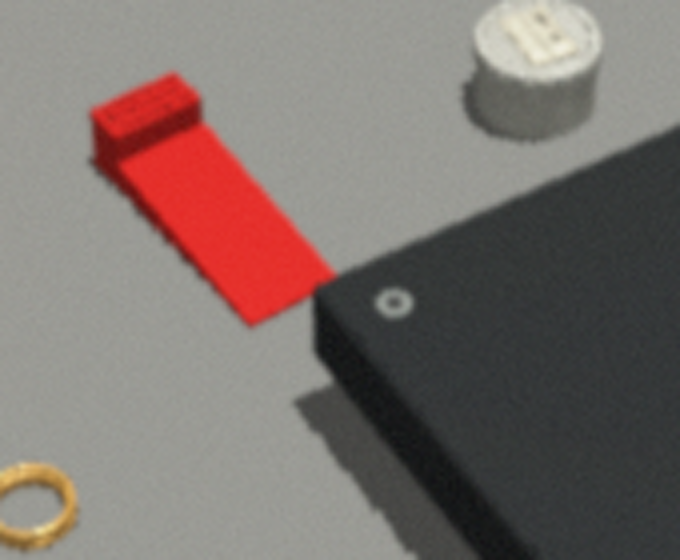

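Run:
```python
from h import *
# offset half pixel from 4x resize ~ -0.375
T=lambda x,y:(220+x/4-.375,220+y/4-.375)
S=lambda x,y:(230+x/4-.375,180+y/4-.375)
a=[on("top",*T(402,255),.002),on("top",*T(385,154),.002)]
b=[on("top",*T(99,196),.028),on("top",*T(117,298),.028)]
c=[on("scene",*S(251,326),.002),on("scene",*S(335,277),.002)]
d=[on("scene",*S(92,113),.028),on("scene",*S(175,73),.028)]
for n,(p,q) in (("top",(a,b)),("scene",(c,d))):
    nose=np.mean(p,0)[:2];back=np.mean(q,0)[:2];v=back-nose
    print(n,"nose",nose.round(4),"back",back.round(4),"len",np.linalg.norm(v).round(4),"yaw",np.arctan2(-v[0],v[1]).round(4), "w",np.linalg.norm(p[0]-p[1]).round(4))
    pc=np.array([.4943,-.030]);yw=.104;X=np.array([np.cos(yw),np.sin(yw)]);Y=np.array([-np.sin(yw),np.cos(yw)])
    print(" nose rel foot in plate frame",((nose-pc)@X).round(4),((nose-pc)@Y).round(4),"back",((back-pc)@X).round(4),((back-pc)@Y).round(4))
q=manip.state()["tool_rot"]
from scipy.spatial.transform import Rotation as R
M=R.from_quat([q[1],q[2],q[3],q[0]]).as_matrix();print(M.round(3)); print(manip.grasp_offset)
```

```text
top nose [0.4864 0.0378] back [0.4667 0.1448] len 0.1088 yaw 0.1823 w 0.04
 nose rel foot in plate frame -0.0008 0.0683 back -0.0093 0.1767
scene nose [0.4859 0.0372] back [0.4664 0.1422] len 0.1067 yaw 0.183 w 0.0392
 nose rel foot in plate frame -0.0014 0.0677 back -0.0098 0.1741
[[ 0.955 -0.001  0.297]
 [-0.297 -0.002  0.955]
 [-0.    -1.    -0.002]]
-0.0187
```

```bash
python3 -m jog '{"offset":[[0.49,-0.74,0],[0.49,-0.74,0],[0.49,-0.74,0],[0.49,-0.74,0],[0.49,-0.74,0],[0.49,-0.74,0],[0.49,-0.74,0],[0.49,-0.74,0],[0.49,-0.74,0],[0.49,-0.74,0],[0.49,-0.74,0],[0,0,0]],"angular":[[0,0,-0.944],[0,0,-0.944],[0,0,-0.944],[0,0,-0.944],[0,0,-0.944],[0,0,-0.944],[0,0,-0.944],[0,0,-0.944],[0,0,-0.944],[0,0,-0.944],[0,0,-0.944],[0,0,0]],"jaw":[0,0,0,0,0,0,0,0,0,0,0,0]}'
cat > st.py <<'E'
from h import *
from scipy.spatial.transform import Rotation as R
s=manip.state();q=s["tool_rot"];M=R.from_quat([q[1],q[2],q[3],q[0]]).as_matrix()
print(round(s["time"],2),s["tool_pos"].round(4),"zang",np.degrees(np.arctan2(M[1,2],M[0,2])).round(2),"y",M[:,1].round(3),"F",s["contact_force"].round(2),"w",round(s["gripper_width"],3))
B=np.array([.4662,.1458]);u=np.array([.182,-.983]);n=np.array([.983,.182]);d=s["tool_pos"][:2]-B
print("along push from back",(d@u).round(4),"lateral",(d@n).round(4))
E
python3 st.py
```

```text
time: 1.3
tool_pos: [0.457, 0.1859, 0.1976]
tool_rot: [-0.541, 0.542, -0.454, 0.455]
contact_force: [-0.1, 0.5, -0.5]
gripper_width: -0.003
1.3 [0.457  0.1859 0.1976] zang 9.97 y [-0.    -0.002 -1.   ] F [-0.13  0.46 -0.5 ] w -0.003
along push from back -0.0411 lateral -0.0017
```

```bash
python3 -m jog '{"offset":[[0,0,-0.8],[0,0,-0.8],[0,0,-0.8],[0,0,-0.6],[0,0,-0.4],[0.03,0,-0.24],[0,0,0]],"angular":[[0,0,0],[0,0,0],[0,0,0],[0,0,0],[0,0,0],[0,0,0.08],[0,0,0]],"jaw":[0,0,0,0,0,0,0]}'; python3 st.py
python3 - <<'E'
from h import *
im=manip.grab_frame("scene");cv2.imwrite("pics/scene1.png",cv2.resize(im[120:360,160:480],None,fx=2.5,fy=2.5))
E
```

```text
time: 2.0
tool_pos: [0.455, 0.1898, 0.0142]
tool_rot: [-0.544, 0.547, -0.451, 0.449]
contact_force: [-1.1, 0.2, 0.2]
gripper_width: 0.002
2.0 [0.455  0.1898 0.0142] zang 10.96 y [-0.004 -0.001 -1.   ] F [-1.14  0.18  0.23] w 0.002
along push from back -0.0453 lateral -0.003
```

View pics/scene1.png

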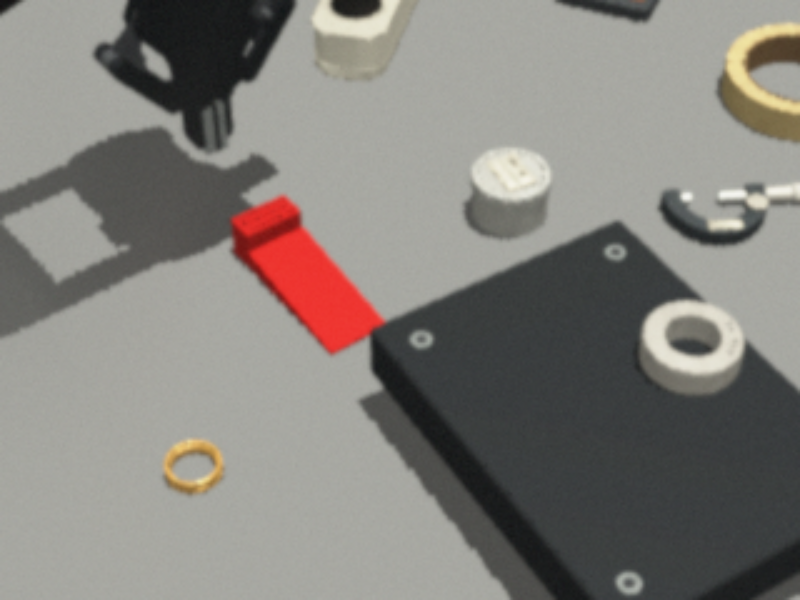

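```bash
python3 -m jog '{"offset":[[0.095,-0.185,-0.03],[0.036,-0.197,0],[0.022,-0.118,0],[0.022,-0.118,0],[0.022,-0.118,0],[0.022,-0.118,0],[0.022,-0.118,0],[0.022,-0.118,0],[0.022,-0.118,0],[0.022,-0.118,0],[0.022,-0.118,0],[0.022,-0.118,0]],"angular":[[0,0,-0.08],[0,0,0],[0,0,0],[0,0,0],[0,0,0],[0,0,0],[0,0,0],[0,0,0],[0,0,0],[0,0,0],[0,0,0],[0,0,0]],"jaw":[0,0,0,0,0,0,0,0,0,0,0,0]}'; python3 st.py
python3 - <<'E'
from h import *
im=manip.grab_frame("scene");cv2.imwrite("pics/scene2.png",cv2.resize(im[120:360,160:480],None,fx=2.5,fy=2.5))
im=manip.grab_frame("top");cv2.imwrite("pics/top2.png",cv2.resize(im[140:320,220:460],None,fx=3,fy=3))
E
```

```text
time: 3.25
tool_pos: [0.4744, 0.1111, 0.0146]
tool_rot: [-0.543, 0.543, -0.453, 0.453]
contact_force: [0.8, -0.9, 0.4]
gripper_width: 0.001
3.25 [0.4744 0.1111 0.0146] zang 10.41 y [-0. -0. -1.] F [ 0.79 -0.87  0.41] w 0.001
along push from back 0.0356 lateral 0.0017
```

View pics/scene2.png

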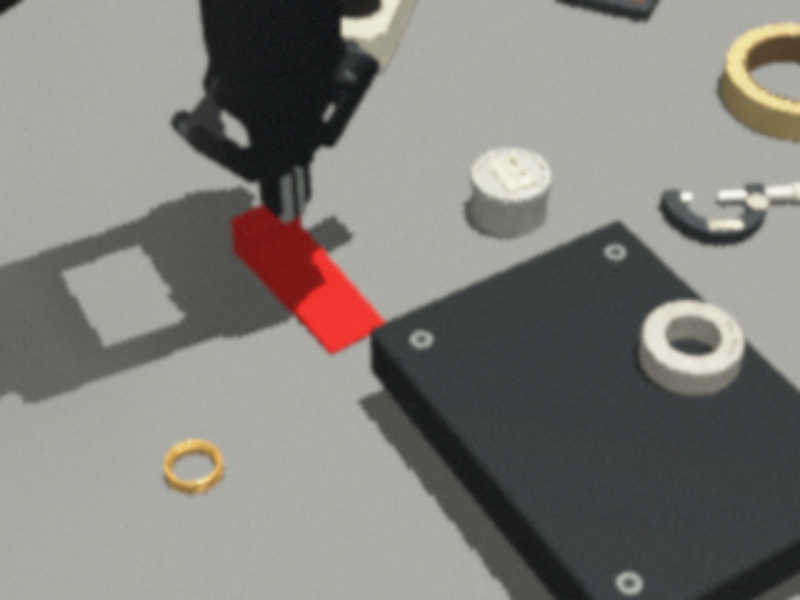

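View pics/top2.png

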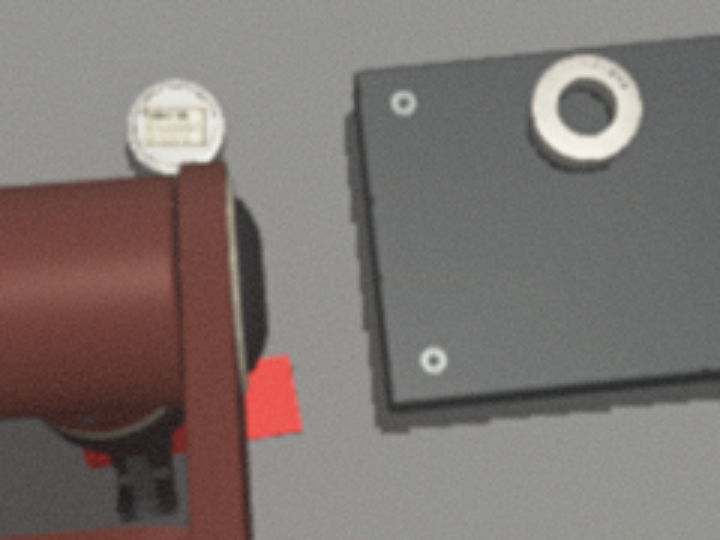

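Run:
```python
from h import *
s=manip.state();P=s["tool_pos"]
for n,(ox,oy,k) in (("scene",(160,120,2.5)),("top",(220,140,3))):
    a=proj(n,[P,P+[0,0,.05]]);print(n,a.round(1).tolist(),((a-[ox,oy])*k).round().tolist())
im=manip.grab_frame("scene");cv2.imwrite("pics/scene3.png",cv2.resize(im[180:280,220:340],None,fx=6,fy=6,interpolation=cv2.INTER_CUBIC))
```

```text
scene [[276.2, 220.1], [274.3, 195.4]] [[290.0, 250.0], [286.0, 188.0]]
top [[270.0, 277.3], [266.9, 273.0]] [[150.0, 412.0], [141.0, 399.0]]
```

View pics/scene3.png

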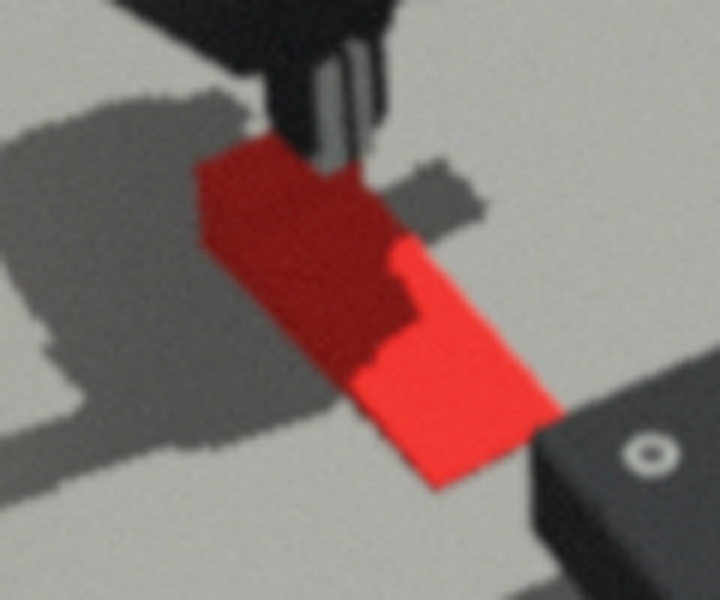

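Run:
```python
from h import *
for z in(0,.0146,.03,.05,.08,.1): print(z,on("scene",275.8,208.7,z).round(4),proj("top",on("scene",275.8,208.7,z)).round(1), "sc1tip",on("scene",244,180,z).round(4))
print(proj("scene",[.455,.1898,.0142]))
s=manip.state();print(s["joint_pos"].round(4),s["tool_pos"].round(4), s["time"])
m=manip.camera_model("wrist");print({k:np.round(m[k],4).tolist() for k in m if not isinstance(m[k],str)})
cv2.imwrite("pics/top3.png",manip.grab_frame("top"));cv2.imwrite("pics/wr3.png",manip.grab_frame("wrist"))
```

```text
0 [0.4893 0.1504 0.    ] [[245.7 269. ]] sc1tip [0.4687 0.2395 0.    ]
0.0146 [0.4839 0.1352 0.0146] [[254.3 271.2]] sc1tip [0.4638 0.2223 0.0146]
0.03 [0.4782 0.1191 0.03  ] [[263.7 273.6]] sc1tip [0.4585 0.2043 0.03  ]
0.05 [0.4708 0.0983 0.05  ] [[276.4 276.8]] sc1tip [0.4517 0.1808 0.05  ]
0.08 [0.4597 0.0671 0.08  ] [[296.7 282. ]] sc1tip [0.4415 0.1456 0.08  ]
0.1 [0.4523 0.0463 0.1   ] [[311.1 285.6]] sc1tip [0.4347 0.1221 0.1   ]
[[246.01265074 193.45261605]]
[ 7.7500e-02 -8.6000e-02  2.0757e+00  1.0000e-04  1.1519e+00 -1.0340e-01] [0.4744 0.1113 0.0146] 3.4
{'fx': 371.6483, 'fy': 371.6483, 'cx': 324.5042, 'cy': 231.1647, 'mount': [[-0.0013, 0.9483, 0.3172, -0.0832], [-0.0007, -0.3172, 0.9483, -0.1763], [1.0, 0.001, 0.0011, -0.0006], [0.0, 0.0, 0.0, 1.0]]}
```

View pics/top3.png

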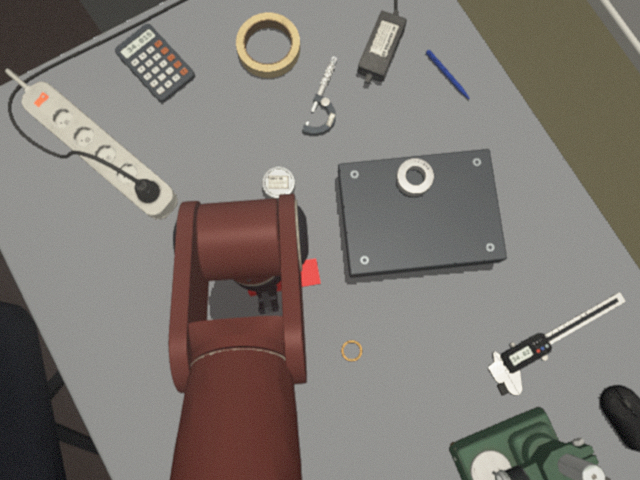

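View pics/wr3.png

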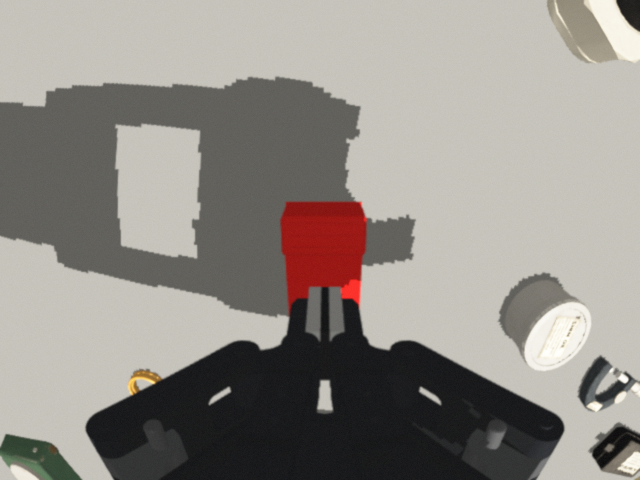

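Reported TCP z (0.0146) disagrees with the pictures. In scene3 the finger tips are at about pixel (275.8, 208.7), which puts them near z = 0.04. In the wrist view the heel lies behind the fingers, at (285–365, 200–255), so they passed over it without touching. The wedge has not moved. I'll go back behind the heel and lower using the images and the force reading.

```bash
python3 -m jog '{"offset":[[-0.055,0.295,0],[-0.055,0.295,0],[-0.055,0.295,0],[-0.055,0.295,0],[-0.055,0.295,0],[-0.03,0.12,0],[0,0,-0.1],[0,0,-0.1],[0,0,-0.1],[0,0,0]],"angular":[[0,0,0],[0,0,0],[0,0,0],[0,0,0],[0,0,0],[0,0,0],[0,0,0],[0,0,0],[0,0,0],[0,0,0]],"jaw":[0,0,0,0,0,0,0,0,0,0]}'; python3 st.py
python3 - <<'E'
from h import *
s=manip.state();print(proj("scene",[s["tool_pos"],s["tool_pos"]+[0,0,.026]]).round(1))
im=manip.grab_frame("scene");cv2.imwrite("pics/scene4.png",cv2.resize(im[140:260,200:340],None,fx=5,fy=5,interpolation=cv2.INTER_CUBIC))
cv2.imwrite("pics/wr4.png",manip.grab_frame("wrist"))
E
```

```text
time: 4.5
tool_pos: [0.4582, 0.1906, -0.0017]
tool_rot: [-0.542, 0.544, -0.453, 0.452]
contact_force: [-0.5, -0.1, -1.3]
gripper_width: -0.001
4.5 [ 0.4582  0.1906 -0.0017] zang 10.36 y [-0.002 -0.001 -1.   ] F [-0.53 -0.1  -1.26] w -0.001
along push from back -0.0455 lateral 0.0003
[[248.5 200. ]
 [247.1 187.8]]
```

View pics/scene4.png

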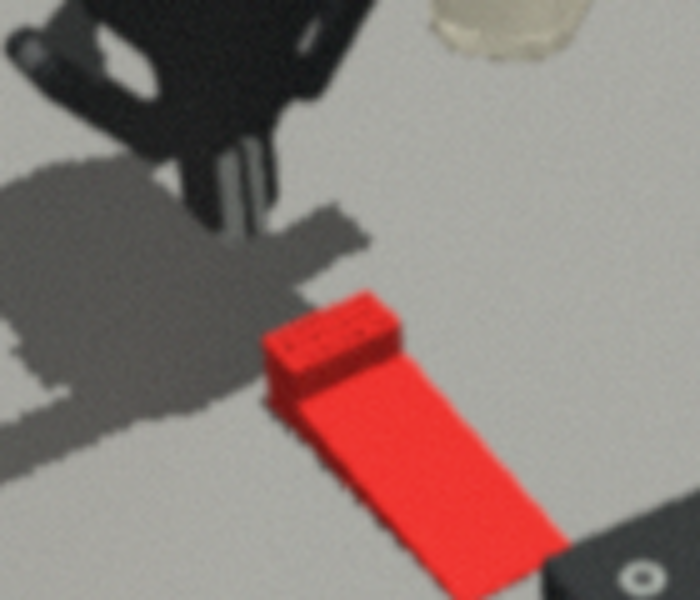

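View pics/wr4.png

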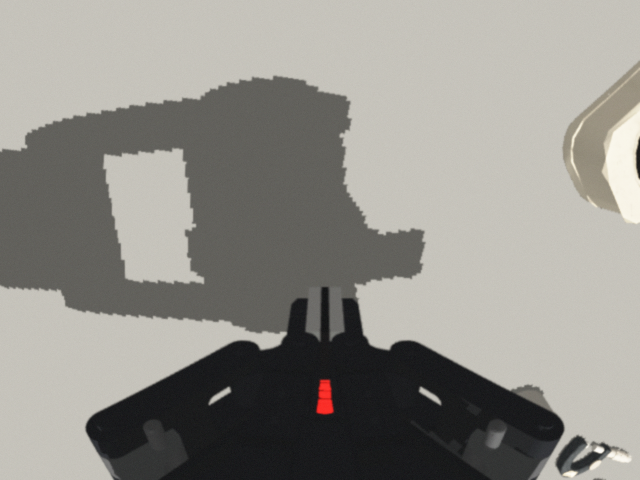

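The tips are at pixel (248, 188), so true z is about the reported value plus 26 mm. I'll lower another 12 mm.

```bash
python3 -m jog '{"offset":[[0,0,-0.08],[0,0,-0.08],[0,0,-0.08],[0,0,0]],"angular":[[0,0,0],[0,0,0],[0,0,0],[0,0,0]],"jaw":[0,0,0,0]}'; python3 st.py
python3 - <<'E'
from h import *
s=manip.state();print(proj("scene",[s["tool_pos"],s["tool_pos"]+[0,0,.026]]).round(1))
im=manip.grab_frame("scene");cv2.imwrite("pics/scene5.png",cv2.resize(im[140:260,200:340],None,fx=5,fy=5,interpolation=cv2.INTER_CUBIC))
E
```

```text
time: 5.0
tool_pos: [0.4584, 0.1912, -0.0132]
tool_rot: [-0.543, 0.544, -0.453, 0.452]
contact_force: [-1.2, -0.3, -0.5]
gripper_width: -0.001
5.0 [ 0.4584  0.1912 -0.0132] zang 10.4 y [-0.001 -0.    -1.   ] F [-1.22 -0.29 -0.53] w -0.001
along push from back -0.046 lateral 0.0006
[[249.2 205.1]
 [247.8 193. ]]
```

View pics/scene5.png

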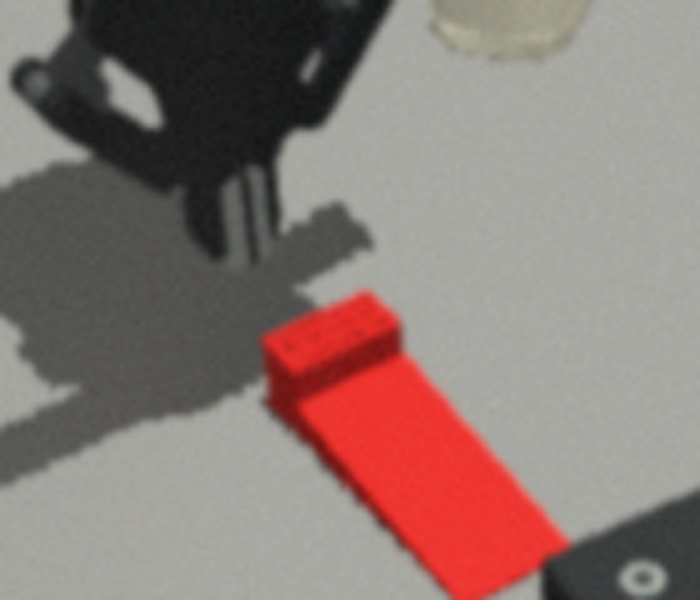

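The tips are now at (250, 193.6), so true z is about 0.012, level with the middle of the heel. Next is the push.

```bash
python3 -m jog '{"offset":[[0.036,-0.197,0],[0.036,-0.197,0],[0.022,-0.118,0],[0.022,-0.118,0],[0.022,-0.118,0],[0.022,-0.118,0],[0.022,-0.118,0],[0.022,-0.118,0],[0.022,-0.118,0],[0.022,-0.118,0],[0.022,-0.118,0],[0.022,-0.118,0]],"angular":[[0,0,0],[0,0,0],[0,0,0],[0,0,0],[0,0,0],[0,0,0],[0,0,0],[0,0,0],[0,0,0],[0,0,0],[0,0,0],[0,0,0]],"jaw":[0,0,0,0,0,0,0,0,0,0,0,0]}'; python3 st.py
python3 - <<'E'
from h import *
im=manip.grab_frame("scene");cv2.imwrite("pics/scene6.png",cv2.resize(im[140:290,200:400],None,fx=4,fy=4,interpolation=cv2.INTER_CUBIC))
cv2.imwrite("pics/wr6.png",manip.grab_frame("wrist"))
E
```

```text
time: 6.25
tool_pos: [0.4737, 0.1122, -0.0124]
tool_rot: [-0.543, 0.543, -0.453, 0.453]
contact_force: [-0.2, 0.9, 0.9]
gripper_width: -0.001
6.25 [ 0.4737  0.1122 -0.0124] zang 10.4 y [-0.  0. -1.] F [-0.24  0.86  0.91] w -0.001
along push from back 0.0344 lateral 0.0013
```

View pics/scene6.png

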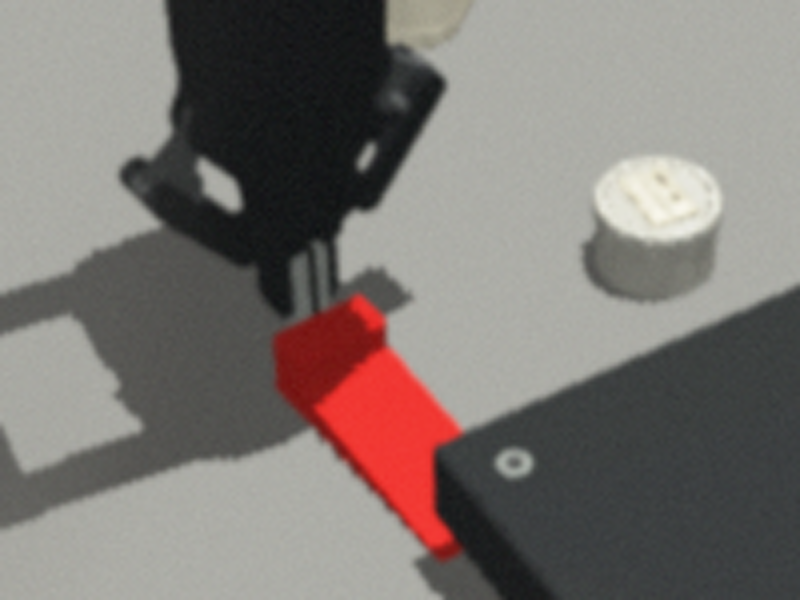

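View pics/wr6.png

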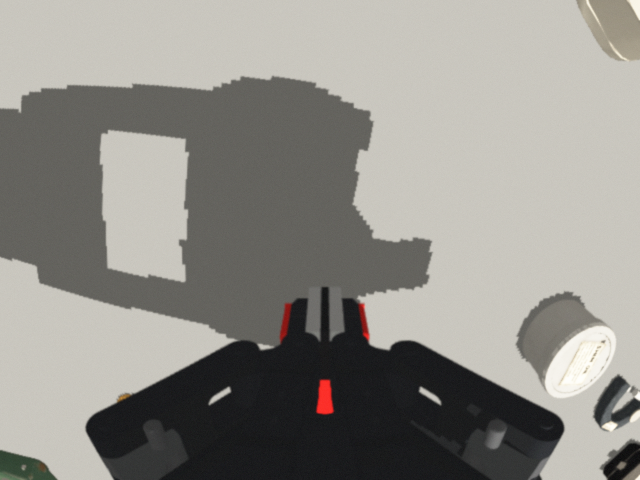

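The wedge is sliding straight ahead of the fingers. The back-top corners of the heel are at about (268.7, 225.5) and (289.5, 213.7) in the scene view.

```bash
cat > wd.py <<'E'
from h import *
def wb(p,q):
    a=on("scene",p[0],p[1],.028)[:2];b=on("scene",q[0],q[1],.028)[:2]
    m=(a+b)/2;e=(b-a)/np.linalg.norm(b-a);yaw=np.arctan2(e[1],e[0])
    f=np.array([e[1],-e[0]])
    nose=m+.11*f;pc=np.array([.4943,-.030]);X=np.array([.9946,.1038]);Y=np.array([-.1038,.9946])
    B=np.array([.4662,.1458]);u=np.array([.182,-.983])
    print("back",m.round(4),"w",np.linalg.norm(b-a).round(4),"yaw",yaw.round(3),"pushed",((m-B)@u).round(4),"nose rel foot",((nose-pc)@X).round(4),((nose-pc)@Y).round(4))
E
python3 -c "
from wd import *
k=.375
wb((268.75-k,225.5-k),(289.5-k,213.75-k))"
```

```text
back [0.4741 0.0976] w 0.0394 yaw 0.263 pushed 0.0488 nose rel foot 0.0106 0.0204
```

```bash
python3 -m jog '{"offset":[[0.022,-0.118,0],[0.022,-0.118,0],[0.022,-0.118,0],[0.022,-0.118,0],[0.011,-0.059,0],[0,0,0]],"angular":[[0,0,0],[0,0,0],[0,0,0],[0,0,0],[0,0,0],[0,0,0]],"jaw":[0,0,0,0,0,0]}'; python3 st.py
for i in 1 2 3; do python3 -m jog '{"offset":[[0.007,-0.039,0],[0,0,0]],"angular":[[0,0,0],[0,0,0]],"jaw":[0,0]}' >/dev/null; python3 st.py; done
```

```text
time: 6.95
tool_pos: [0.4787, 0.0856, -0.0124]
tool_rot: [-0.543, 0.543, -0.453, 0.453]
contact_force: [-0.1, 0.3, -0.0]
gripper_width: -0.001
6.95 [ 0.4787  0.0856 -0.0124] zang 10.37 y [-0. -0. -1.] F [-0.11  0.27 -0.04] w -0.001
along push from back 0.0614 lateral 0.0014
7.15 [ 0.479   0.0841 -0.0124] zang 10.41 y [ 0. -0. -1.] F [ 0.44  1.65 -0.46] w -0.003
along push from back 0.063 lateral 0.0014
7.35 [ 0.4794  0.0822 -0.0124] zang 10.41 y [ 0. -0. -1.] F [-0.77  0.08 -0.2 ] w -0.003
along push from back 0.065 lateral 0.0014
7.55 [ 0.4797  0.0801 -0.0124] zang 10.4 y [ 0. -0. -1.] F [-0.3   0.29 -0.1 ] w -0.004
along push from back 0.067 lateral 0.0013
```

```bash
python3 -m jog '{"offset":[[0.007,-0.039,0],[0,0,0]],"angular":[[0,0,0],[0,0,0]],"jaw":[0,0]}' >/dev/null; python3 st.py
python3 -m jog '{"offset":[[0.007,-0.039,0],[0,0,0]],"angular":[[0,0,0],[0,0,0]],"jaw":[0,0]}' >/dev/null; python3 st.py
```

```text
7.75 [ 0.48    0.0781 -0.0124] zang 10.4 y [ 0. -0. -1.] F [-0.3   0.75  0.83] w -0.004
along push from back 0.069 lateral 0.0013
7.95 [ 0.4804  0.0762 -0.0124] zang 10.4 y [-0. -0. -1.] F [-0.33 -0.93  1.05] w -0.0
along push from back 0.071 lateral 0.0013
```

```bash
python3 -m jog '{"offset":[[0.007,-0.039,0],[0,0,0]],"angular":[[0,0,0],[0,0,0]],"jaw":[0,0]}' >/dev/null; python3 st.py
python3 -m jog '{"offset":[[0.007,-0.039,0],[0,0,0]],"angular":[[0,0,0],[0,0,0]],"jaw":[0,0]}' >/dev/null; python3 st.py
python3 - <<'E'
from h import *
im=manip.grab_frame("scene");cv2.imwrite("pics/scene7.png",cv2.resize(im[140:290,200:400],None,fx=4,fy=4,interpolation=cv2.INTER_CUBIC))
E
```

```text
8.15 [ 0.4808  0.0742 -0.0124] zang 10.4 y [ 0. -0. -1.] F [-0.38  0.47  0.47] w 0.004
along push from back 0.073 lateral 0.0013
8.35 [ 0.4811  0.0722 -0.0124] zang 10.39 y [ 0. -0. -1.] F [-0.17 -0.46  1.21] w -0.0
along push from back 0.075 lateral 0.0013
```

View pics/scene7.png

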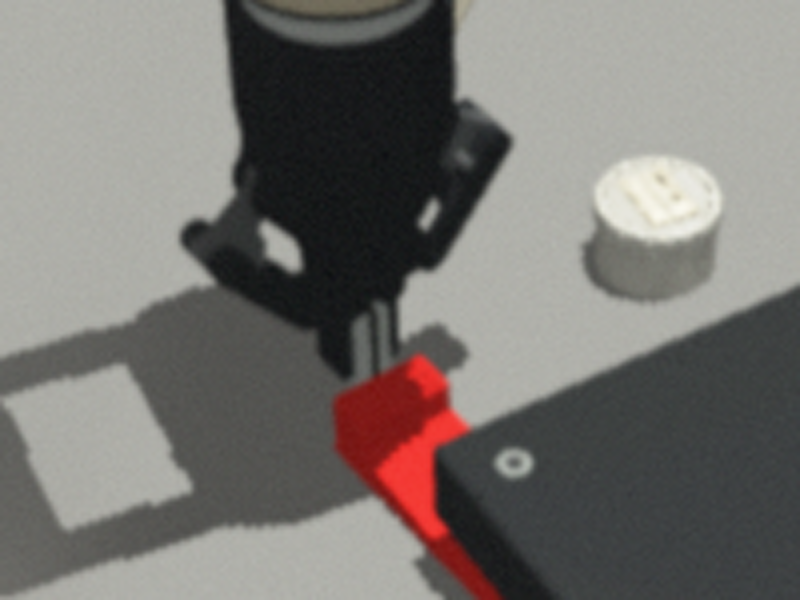

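```bash
python3 -c "
from wd import *
k=.375
wb((283.75-k,239.5-k),(305-k,228.75-k))"
python3 -m jog '{"offset":[[0.007,-0.039,0],[0,0,0]],"angular":[[0,0,0],[0,0,0]],"jaw":[0,0]}' >/dev/null; python3 st.py
python3 -m jog '{"offset":[[0.007,-0.039,0],[0,0,0]],"angular":[[0,0,0],[0,0,0]],"jaw":[0,0]}' >/dev/null; python3 st.py
```

```text
back [0.4822 0.0592] w 0.0378 yaw 0.188 pushed 0.088 nose rel foot 0.0065 -0.0196
8.6 [ 0.4814  0.0707 -0.0124] zang 10.39 y [-0.     0.001 -1.   ] F [ 0.38  1.19 -0.29] w -0.001
along push from back 0.0766 lateral 0.0012
8.8 [ 0.4817  0.0692 -0.0124] zang 10.38 y [-0.     0.002 -1.   ] F [-1.73  4.73  0.38] w 0.004
along push from back 0.0781 lateral 0.0013
```

```bash
python3 -m jog '{"offset":[[0.007,-0.039,0],[0,0,0]],"angular":[[0,0,0],[0,0,0]],"jaw":[0,0]}' >/dev/null; python3 st.py
python3 -m jog '{"offset":[[0.007,-0.039,0],[0,0,0]],"angular":[[0,0,0],[0,0,0]],"jaw":[0,0]}' >/dev/null; python3 st.py
```

```text
9.0 [ 0.4819  0.068  -0.0124] zang 10.37 y [-0.001  0.003 -1.   ] F [-1.14  7.47  1.01] w -0.002
along push from back 0.0794 lateral 0.0012
9.2 [ 0.482   0.0669 -0.0124] zang 10.35 y [-0.001  0.005 -1.   ] F [-1.67 10.58  2.09] w 0.002
along push from back 0.0804 lateral 0.0012
```

```bash
cat > pl.py <<'E'
from meas import *
import sys
G={"top":[(354,174),(364,260),(490,247),(477,162)],"scene":[(328,255),(407,219),(495,307),(411,353)]}
for n in G:
    a=measure(cv2.imread(f"pics/{n}0.png"),n,G[n]);im=manip.grab_frame(n);cv2.imwrite(f"pics/{n}_{sys.argv[1]}.png",im);b=measure(im,n,G[n]);print(n,(b-a).round(2).tolist())
E
python3 pl.py p1; python3 st.py
```

```text
top [[0.05, -0.01], [0.0, 0.04], [0.04, -0.1], [-0.03, -0.01]]
scene [[0.1, -0.21], [-0.13, 0.25], [0.05, 0.07], [0.06, 0.02]]
9.3 [ 0.482   0.067  -0.0124] zang 10.36 y [-0.001  0.005 -1.   ] F [-1.25 11.38  2.59] w 0.0
along push from back 0.0804 lateral 0.0012
```

```bash
python3 -m jog '{"offset":[[-0.022,0.118,0],[-0.029,0.157,0],[-0.029,0.157,0],[-0.029,0.157,0],[0,0,0.6],[0,0,0.6],[0,0,0.6],[0,0,0]],"angular":[[0,0,0],[0,0,0],[0,0,0],[0,0,0],[0,0,0],[0,0,0],[0,0,0],[0,0,0]],"jaw":[0,0,0,0,0,0,0,0]}' ; python3 st.py; python3 pl.py p2
```

```text
time: 10.1
tool_pos: [0.4807, 0.0946, 0.0828]
tool_rot: [0.546, -0.541, 0.45, -0.455]
contact_force: [0.7, -0.3, 1.3]
gripper_width: -0.003
10.1 [0.4807 0.0946 0.0828] zang 10.43 y [ 0.01  0.   -1.  ] F [ 0.66 -0.34  1.32] w -0.003
along push from back 0.0529 lateral 0.0049
top [[0.04, -0.04], [0.01, 0.07], [0.07, -0.09], [0.01, -0.01]]
scene [[0.1, -0.19], [-0.14, 0.25], [0.05, 0.07], [0.05, 0.04]]
```

```bash
python3 -c "
import cv2
im=cv2.imread('pics/scene_p2.png');cv2.imwrite('pics/z_p2.png',cv2.resize(im[140:290,200:400],None,fx=4,fy=4,interpolation=cv2.INTER_CUBIC))"
```

```text
(no output)
```

View pics/z_p2.png

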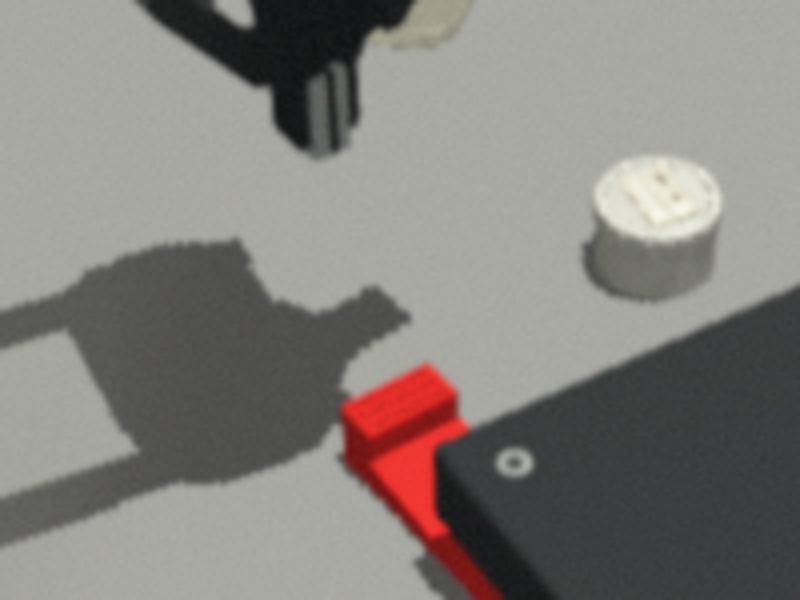

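The wedge stays put, with its heel at (343–457, 365–465) in the crop, and the plate is unmoved (at most 0.25 px). Now over to the corner.

```bash
python3 -m jog '{"offset":[[0.045,-0.415,0],[0.045,-0.415,0],[0.045,-0.415,0],[0.045,-0.415,0],[0.045,-0.415,0],[0.045,-0.415,0],[0,0,0]],"angular":[[0,0,0],[0,0,0],[0,0,0],[0,0,0],[0,0,0],[0,0,0],[0,0,0]],"jaw":[0,0,0,0,0,0,0]}' >/dev/null; python3 st.py
python3 -m jog '{"offset":[[0,0,-0.3],[0,0,-0.2],[0,0,-0.1],[0,0,0]],"angular":[[0,0,0],[0,0,0],[0,0,0],[0,0,0]],"jaw":[0,0,0,0]}'>/dev/null; python3 st.py
python3 - <<'E'
from h import *
s=manip.state();print(proj("scene",s["tool_pos"]+[0,0,.026]))
im=manip.grab_frame("scene");cv2.imwrite("pics/scene8.png",cv2.resize(im[170:320,240:440],None,fx=4,fy=4,interpolation=cv2.INTER_CUBIC))
E
```

```text
10.9 [ 0.4894 -0.0317  0.0757] zang 10.25 y [-0.003  0.    -1.   ] F [-0.39  0.   -0.98] w 0.001
along push from back 0.1787 lateral -0.0095
11.3 [ 0.489  -0.0294  0.0456] zang 10.46 y [-0.004  0.001 -1.   ] F [-0.02  0.2  -0.02] w -0.003
along push from back 0.1764 lateral -0.0095
[[324.40016587 251.0047965 ]]
```

View pics/scene8.png

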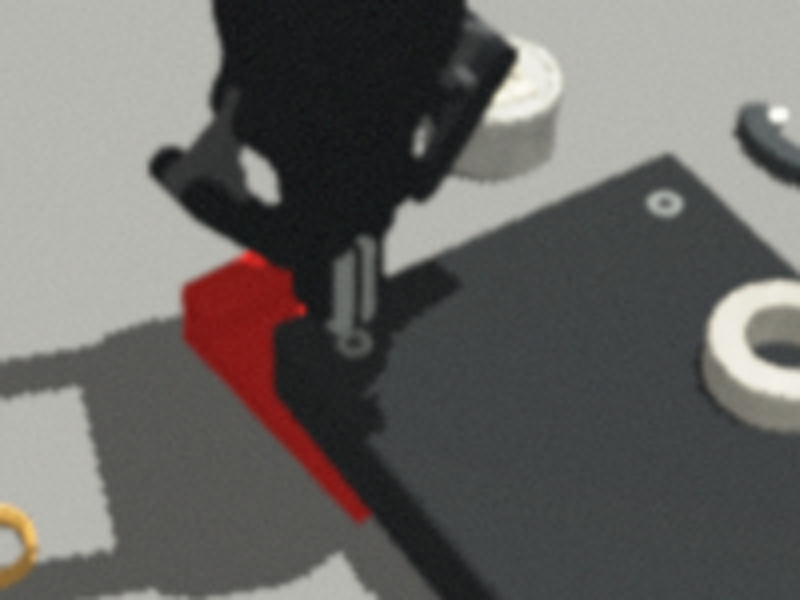

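The tips are just above the insert, at (352, 340) in the crop. I'll shift 5 mm in +x and lower slowly until they touch.

```bash
python3 -m jog '{"offset":[[0.1,-0.01,-0.06],[0,0,-0.04],[0,0,0]],"angular":[[0,0,0],[0,0,0],[0,0,0]],"jaw":[0,0,0]}' >/dev/null; python3 st.py
python3 -m jog '{"offset":[[0,0,-0.04],[0,0,0]],"angular":[[0,0,0],[0,0,0]],"jaw":[0,0]}'>/dev/null; python3 st.py
python3 -m jog '{"offset":[[0,0,-0.04],[0,0,0]],"angular":[[0,0,0],[0,0,0]],"jaw":[0,0]}'>/dev/null; python3 st.py
python3 -m jog '{"offset":[[0,0,-0.02],[0,0,0]],"angular":[[0,0,0],[0,0,0]],"jaw":[0,0]}'>/dev/null; python3 st.py
```

```text
11.65 [ 0.4957 -0.0308  0.0426] zang 10.41 y [ 0. -0. -1.] F [-0.07 -0.83 -0.49] w 0.001
along push from back 0.179 lateral -0.0031
11.85 [ 0.4954 -0.0309  0.0405] zang 10.4 y [-0.  0. -1.] F [-0.24 -0.38  0.13] w 0.002
along push from back 0.179 lateral -0.0034
12.05 [ 0.4952 -0.0308  0.0383] zang 10.4 y [-0.001  0.    -1.   ] F [-0.2   0.59  0.29] w -0.001
along push from back 0.1789 lateral -0.0036
12.25 [ 0.4954 -0.0309  0.0375] zang 10.4 y [-0.  0. -1.] F [0.06 0.24 0.79] w -0.002
along push from back 0.179 lateral -0.0034
```

```bash
python3 -m jog '{"offset":[[0,0,-0.02],[0,0,0]],"angular":[[0,0,0],[0,0,0]],"jaw":[0,0]}'>/dev/null; python3 st.py
python3 -m jog '{"offset":[[0,0,-0.02],[0,0,0]],"angular":[[0,0,0],[0,0,0]],"jaw":[0,0]}'>/dev/null; python3 st.py
python3 -m jog '{"offset":[[0,0,-0.02],[0,0,0]],"angular":[[0,0,0],[0,0,0]],"jaw":[0,0]}'>/dev/null; python3 st.py
```

```text
12.45 [ 0.4954 -0.0308  0.0365] zang 10.4 y [-0.  0. -1.] F [ 0.18  0.63 -1.34] w -0.001
along push from back 0.1789 lateral -0.0034
12.65 [ 0.4954 -0.0309  0.0355] zang 10.4 y [-0.  0. -1.] F [-0.39  1.06 -0.43] w 0.003
along push from back 0.179 lateral -0.0034
12.85 [ 0.4954 -0.0308  0.0345] zang 10.4 y [-0.  0. -1.] F [ 0.22  0.04 -0.18] w -0.005
along push from back 0.179 lateral -0.0034
```

```bash
python3 -m jog '{"offset":[[0,0,-0.02],[0,0,0]],"angular":[[0,0,0],[0,0,0]],"jaw":[0,0]}'>/dev/null; python3 st.py
python3 -m jog '{"offset":[[0,0,-0.02],[0,0,0]],"angular":[[0,0,0],[0,0,0]],"jaw":[0,0]}'>/dev/null; python3 st.py
python3 -m jog '{"offset":[[0,0,-0.02],[0,0,0]],"angular":[[0,0,0],[0,0,0]],"jaw":[0,0]}'>/dev/null; python3 st.py
```

```text
13.05 [ 0.4954 -0.0308  0.0334] zang 10.4 y [-0.  0. -1.] F [ 0.4   0.2  -0.38] w -0.002
along push from back 0.179 lateral -0.0034
13.25 [ 0.4954 -0.0308  0.0324] zang 10.4 y [-0.  0. -1.] F [-0.55 -0.77  0.52] w -0.004
along push from back 0.179 lateral -0.0035
13.45 [ 0.4954 -0.0308  0.0314] zang 10.4 y [-0.  0. -1.] F [-0.26  0.53 -0.1 ] w 0.005
along push from back 0.1789 lateral -0.0034
```

Run:
```python
from h import *
s=manip.state();print(proj("scene",s["tool_pos"]+[0,0,.0306]), proj("scene",s["tool_pos"]+[0,0,.026]))
im=manip.grab_frame("scene");cv2.imwrite("pics/scene9.png",cv2.resize(im[220:290,290:380],None,fx=8,fy=8,interpolation=cv2.INTER_CUBIC))
```

```text
[[329.15237446 255.10943148]] [[329.13745924 257.45430478]]
```

View pics/scene9.png

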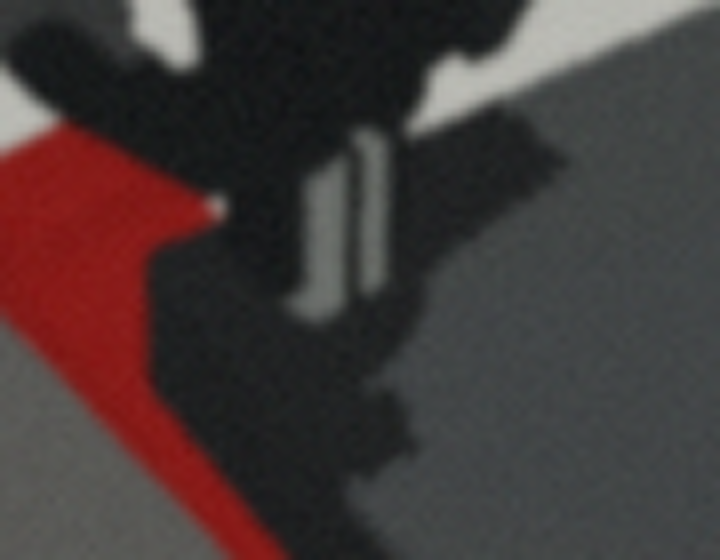

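```bash
python3 pl.py p3; python3 -m jog '{"offset":[[0,0,-0.02],[0,0,0]],"angular":[[0,0,0],[0,0,0]],"jaw":[0,0]}'>/dev/null; python3 st.py
python3 -m jog '{"offset":[[0,0,-0.02],[0,0,0]],"angular":[[0,0,0],[0,0,0]],"jaw":[0,0]}'>/dev/null; python3 st.py; python3 pl.py p4
```

```text
top [[-1.81, -0.62], [-0.8, 1.21], [0.05, -0.11], [0.0, 0.02]]
scene [[2.97, -2.86], [-0.2, 0.27], [0.06, 0.07], [0.06, 0.03]]
13.8 [ 0.4954 -0.0309  0.0305] zang 10.4 y [-0.  0. -1.] F [ 0.14 -0.41 -0.05] w -0.002
along push from back 0.179 lateral -0.0034
14.0 [ 0.4954 -0.0308  0.0294] zang 10.41 y [-0.  0. -1.] F [-0.44 -0.01 -0.19] w -0.003
along push from back 0.1789 lateral -0.0035
top [[-1.77, -0.63], [-0.48, 1.61], [0.07, -0.11], [0.01, 0.02]]
scene [[3.09, -2.45], [-0.18, 0.26], [0.08, 0.08], [0.07, 0.04]]
```

The right-hand inserts haven't moved, so the plate is not tipping. The tips haven't touched it yet, so I keep lowering.

```bash
python3 -m jog '{"offset":[[0,0,-0.02],[0,0,0]],"angular":[[0,0,0],[0,0,0]],"jaw":[0,0]}'>/dev/null; python3 st.py
python3 -m jog '{"offset":[[0,0,-0.02],[0,0,0]],"angular":[[0,0,0],[0,0,0]],"jaw":[0,0]}'>/dev/null; python3 st.py; python3 pl.py p5
```

```text
14.3 [ 0.4957 -0.0309  0.0288] zang 10.41 y [ 0. -0. -1.] F [0.53 0.33 1.46] w -0.001
along push from back 0.179 lateral -0.0032
14.5 [ 0.4957 -0.0309  0.0287] zang 10.41 y [-0.  0. -1.] F [-3.89  1.38  7.52] w 0.003
along push from back 0.1791 lateral -0.0032
top [[-1.82, -0.63], [0.5, 2.03], [0.04, -0.09], [0.0, 0.05]]
scene [[3.12, -2.23], [-0.22, 0.28], [0.04, 0.02], [0.04, 0.03]]
```

```bash
python3 -c "
import cv2
im=cv2.imread('pics/scene_p5.png');cv2.imwrite('pics/z_p5.png',cv2.resize(im[220:290,290:380],None,fx=8,fy=8,interpolation=cv2.INTER_CUBIC))"
```

```text
(no output)
```

View pics/z_p5.png

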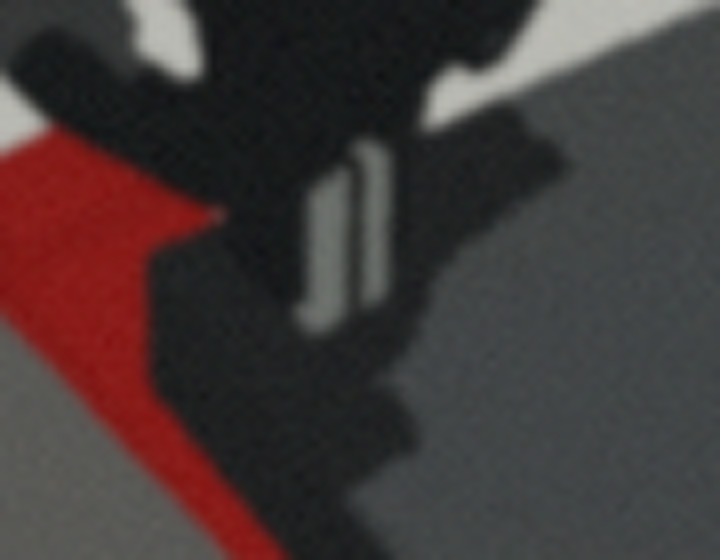

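Firm contact: 7.5 N with only 0.1 mm of give, and the other inserts are unchanged to under 0.3 px, so the corner does not dip. I'll bring it to about 10 N.

```bash
python3 st.py; python3 -m jog '{"offset":[[-0.006,0.002,-0.006],[0,0,0],[0,0,0]],"angular":[[0,0,0],[0,0,0],[0,0,0]],"jaw":[0,0,0]}'>/dev/null; python3 st.py;python3 -m jog '{"offset":[[0,0,0]],"angular":[[0,0,0]],"jaw":[0]}'>/dev/null; python3 st.py
```

```text
14.6 [ 0.4957 -0.0309  0.0287] zang 10.41 y [-0. -0. -1.] F [-4.68  0.93  6.75] w 0.004
along push from back 0.179 lateral -0.0032
14.9 [ 0.4957 -0.0309  0.0287] zang 10.41 y [ 0. -0. -1.] F [-4.65  0.39  7.47] w -0.0
along push from back 0.1791 lateral -0.0031
15.0 [ 0.4957 -0.0309  0.0287] zang 10.41 y [ 0. -0. -1.] F [-3.72  0.09  7.54] w -0.004
along push from back 0.179 lateral -0.0031
```

```bash
python3 -m jog '{"offset":[[-0.005,0,-0.009],[0,0,0],[0,0,0]],"angular":[[0,0,0],[0,0,0],[0,0,0]],"jaw":[0,0,0]}'>/dev/null; python3 st.py;python3 -m jog '{"offset":[[0,0,0]],"angular":[[0,0,0]],"jaw":[0]}'>/dev/null; python3 st.py; python3 pl.py p6; python3 st.py
```

```text
15.3 [ 0.4957 -0.0309  0.0287] zang 10.41 y [ 0.001 -0.    -1.   ] F [-3.89  0.6   8.77] w 0.004
along push from back 0.179 lateral -0.0031
15.4 [ 0.4957 -0.0309  0.0287] zang 10.41 y [ 0.001 -0.    -1.   ] F [-4.23 -0.14 10.61] w -0.003
along push from back 0.179 lateral -0.0031
top [[-1.84, -0.79], [0.31, 2.01], [0.06, -0.04], [0.0, 0.07]]
scene [[3.13, -2.16], [-0.17, 0.28], [0.06, 0.02], [0.03, 0.02]]
15.5 [ 0.4957 -0.0309  0.0287] zang 10.41 y [ 0.001 -0.    -1.   ] F [-3.24  1.66 10.09] w -0.0
along push from back 0.1791 lateral -0.0031
```

Run:
```python
import cv2,numpy as np
a=cv2.imread("pics/scene_p6.png");b=cv2.imread("pics/scene0.png")
def d(x0,y0,x1,y1,n="scene"):
    A=cv2.imread(f"pics/{n}_p6.png",0)[y0:y1,x0:x1].astype(np.float32);B=cv2.imread(f"pics/{n}0.png",0)[y0:y1,x0:x1].astype(np.float32)
    return np.round(cv2.phaseCorrelate(B,A),2)
print("ring",d(405,230,470,290),"top ring",d(390,150,440,205,"top"),"top pot",d(255,160,300,208,"top"),"brass",d(215,285,260,330))
cv2.imwrite("pics/final.png",a)
```

```text
Traceback (most recent call last):
ValueError: setting an array element with a sequence. The requested array has an inhomogeneous shape after 1 dimensions. The detected shape was (2,) + inhomogeneous part.
```

```bash
python3 -m jog '{"offset":[[0,0,0],[0,0,0],[0,0,0],[0,0,0]],"angular":[[0,0,0],[0,0,0],[0,0,0],[0,0,0]],"jaw":[0,0,0,0]}'>/dev/null; python3 st.py
```

```text
15.9 [ 0.4957 -0.0309  0.0287] zang 10.41 y [ 0.001 -0.    -1.   ] F [-2.79  0.29  9.16] w 0.005
along push from back 0.179 lateral -0.0032
```

Run:
```python
import cv2,numpy as np
def d(x0,y0,x1,y1,n="scene"):
    A=cv2.imread(f"pics/{n}_p6.png",0)[y0:y1,x0:x1].astype(np.float32);B=cv2.imread(f"pics/{n}0.png",0)[y0:y1,x0:x1].astype(np.float32)
    return np.round(cv2.phaseCorrelate(B,A)[0],2)
print("ring",d(415,235,465,290),"top ring",d(390,150,440,205,"top"),"top pot",d(255,160,300,208,"top"),"scene pot",d(340,170,390,220),"brass",d(215,285,260,330))
```

```text
ring [-0.06  0.  ] top ring [ 0.   -0.28] top pot [0.49 0.12] scene pot [0.57 0.52] brass [0.4  0.46]
```

View pics/scene_p6.png

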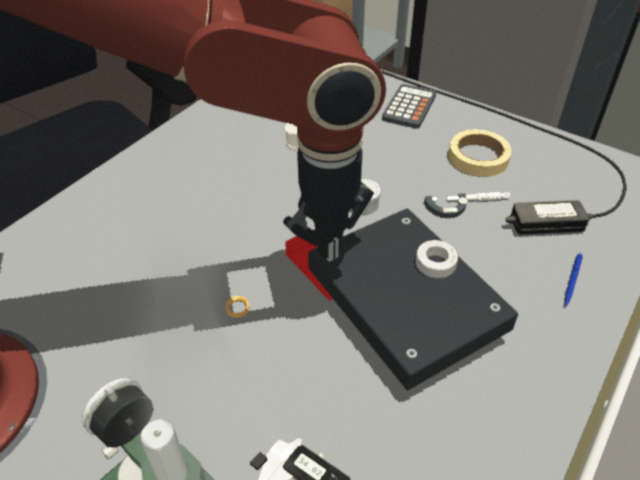

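The final picture shows the fingers on the corner at (330, 260), the wedge under the foot, and the ring, pot and brass ring in their places.

```bash
python3 -c "
from plant import manip
print(manip.job_done()); s=manip.state(); print(s['time'],s['contact_force'].round(1),s['tool_pos'].round(4))"
```

```text
the job is handed in; nothing more can be done
None
the job is handed in; nothing more can be done
```

I pushed the wedge under the short foot, and the plate no longer dips when pressed at that corner. I handed the job in at about 16 s with the shut fingertips still pressing there.

- **Wedge:** I pushed it nose first about 90 mm until the push force rose. It first touched the foot near 88 mm. I went about 2 mm further, to roughly 11 N, then backed off, and the wedge stayed where it was.
- **Corner test:** The fingertips met firm resistance, with about 0.1 mm of give while the force rose to 7.5 N. I then held at 9–10.5 N, with about 3–4 N sideways along x.
- **Plate:** The inserts still in view moved no more than about 0.3 px (roughly 0.4 mm), so the plate was not visibly shoved or tilted. While the arm pressed, it hid the two left inserts from the top camera and the near-left one from the scene camera.
- **Other objects:** The ring gauge moved less than 0.3 px. The pot and brass ring gave 0.4–0.8 px; they were partly hidden or in the arm's shadow, and the picture showed no visible shift.

**Height disagreement:** The reported TCP height was about 26–33 mm lower than the cameras and contact showed. Because of that, my first push passed over the heel without touching it. After that I set heights from the pictures and the force reading. I did not find the cause.

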